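Close and lock the plate exposure box

TASK

Close the exposure box for printing: gently fold its open cover down until it lies fully shut on the sloping top, without letting it slam. Then push the sprung stud on the cover right in and, holding it in, turn it a quarter turn clockwise, and let it spring back out locked. Leave the tin, jar, knife and tray of tubes where they are.

Things in the scene. Friction and masses are not known exactly. Their poses are not given: they have to be found in the camera images.
- box: Fixed grey metal exposure box, 140 mm deep (x), 200 mm wide (y), with a glass bed and a top that slopes at 35 degrees: 55 mm high at its front (-x, towards the robot), 153 mm at its back. Origin: centre of its underside on the table; its x axis points horizontally from its front to its back, z up. It varies in place and yaw.
- cover_hinge (a point): Middle of the cover's hinge line, at the top of the box's back edge: 70 mm behind and 153 mm above the box's origin. The hinge line runs along the box's y axis. The point turns with the cover; axes as for cover_edge.
- cover_edge (a point): Middle of the cover's free edge, on its outer face. The cover is a stiff flat aluminium panel, 171 mm from hinge line to free edge, 200 mm wide, 8 mm thick, 0.35 kg, nothing on its outer face but the stud. Site axes turn with the cover: -x from the hinge to the free edge, y along the hinge, z out of the outer face (the hinge line lies in the inner face, 8 mm under the outer). Shut, the outer face looks towards the robot and up, its normal 35 degrees from vertical.
- cover (a joint): Opening angle of the cover, rad: 0 = fully shut on the sloping top (its stop), grows as it opens, 1.95 = the limit. It starts 1.15 to 1.85 open (the panel then rises towards the robot at 31 to 71 degrees above level). The hinge is stiff with friction, about 0.65 N m, so the cover stays where it is left; push on its outer face near the free edge with about 4 to 7 N to fold it.
- stud_grip (a point): Centre of the stud's black wing handle, on the stud's axis, 31 mm out from the cover's outer face. The stud sits on the cover's middle line, 30 mm from the free edge. The wing is a bar 34 mm long, 10 mm thick (grip it across this) and 22 mm high along the axis, on a 16 mm thick shaft that leaves 20 mm between wing and cover. Axes turn with the stud: y along the bar's length, x across it, z out of the cover along the stud's axis.
- stud_push (a joint): How far the stud is pushed in, m: 0 = sprung out, 0.010 = bottomed. Spring: about 4.5 N at the start, 7.5 N at the bottom.
- stud (a joint): Turn of the stud, rad, growing clockwise as seen looking at the cover's outer face: within 0.1 of 0 at the start (bar parallel to the hinge), 1.57 = locked (bar pointing up and down the slope). Pins block it until it is pushed in 8 mm or more, and it must be held in while it turns, never forced round; let go near 1.57 it springs back out into a notch and is locked, its tongue under the box's front rim.
- ink_tin: Loose steel ink tin, 72 mm across, 50 mm high, beside the box; origin at the centre of its underside. Not to be disturbed.
- jar: Loose amber jar with a black cap, 62 mm across, 85 mm high, beside the box; origin at the centre of its underside. Not to be disturbed.
- ink_knife: Loose ink knife (spatula) lying on the table near the box. Not to be disturbed.
- tube_tray: Loose cardboard tray, 130 x 220 x 45 mm, with paint tubes; origin at the centre of its underside. Not to be disturbed.

How it is judged:
On the way, in this order (a step that is already met when the one before it is completed fails the run):
1. the cover is fully shut on the sloping top, the stud not yet turned (value of joint cover below 0.04 rad and value of joint stud below 0.6 rad), for 0.2 s.
2. with the cover shut, the stud has been turned a quarter turn (value of joint cover below 0.05 rad and value of joint stud above 1.31 rad), for 0.1 s.
At the end, for the whole second after the job is handed in: The cover lies shut (within 0.05 rad of its stop), the stud is turned a quarter turn clockwise (more than 1.31 rad) and has sprung back out (pushed in less than 4 mm), and the robot has let go (all of step 2 and value of joint stud_push below 0.004 m); the robot touches nothing.
It fails at once if the cover slams: it comes down the last 0.3 rad faster than 2 rad/s (value of joint cover below 0.3 rad and velocity of joint cover below -2 rad/s).
It fails at once if the stud is forced round without being pushed in (mid-turn while pushed in less than 5 mm) (value of joint stud between 0.5 and 1.07 rad and value of joint stud_push below 0.005 m).
It fails at once if the tin, jar, knife or tray of tubes is shifted by more than 20 mm (distance of any of ink_tin, jar, ink_knife, tube_tray from where it was at the start of the episode above 0.02 m).
It also fails if it takes over 54 s, if anything falls off the work surface, if the arm or the gripper's body presses on something with over 40 N, if the wrist force passes 120 N, or if a joint passes its speed limit or range.

ROBOT

A 7-joint arm with a two-finger parallel gripper is mounted at the origin on the work surface. World frame = base frame: x ahead of the robot, y to its left, z up, the work surface at z = 0. Lengths are in m, angles in rad, forces in N, time in s.
With the tool pointing down it reaches from about 0.425 to 0.825 m from the base axis. Payload 3.6 kg.
Tool frame: the origin (TCP) lies on the centre line of the jaws, within the pads' length; the fingertips stand arm.tip_reach ahead of it and the grasp point (between the pads) is the TCP (arm.tip_reach is the distance from the TCP to the fingertips, in m); z points along the fingers, y is the line along which they close (so a half turn about z gives the same grasp; the last joint's range is limited). The gripper opens to 93 mm and grips with 3 to 60 N. Pads are 15 mm wide; open, the fingers measure 128 mm over their backs; the gripper's body (75 mm by 188 mm) begins 65 mm behind the grasp point.
Start: joints at [-1.375, 0.615, -0.013, 1.423, 0.008, 1.103, -0.04], TCP at [0.144, 0.634, 0.238] pointing down, gripper open.
Joint ranges: [-3.12, 3.12], [-0.3, 2.06], [-1.34, 1.32], [0.26, 2.42], [-1.36, 4.5], [0.01, 1.98], [-2.84, 2.84]. Speed limits (rad/s): [2.79, 2.79, 3.14, 3.14, 3.14, 3.14, 3.14].

INTERFACE

Orientations are given as a 3x3 rotation matrix whose columns are the frame's x, y, z axes.
In Python, from bench import arm, read_camera, camera_params gives the robot as it stands.
- The arm moves only by the shell command python3 -m handwheel 'ROWS' [OPENING]. ROWS is JSON, a list of rows, each a list of 2 entries, a list of its own where there are three numbers: the shift along the tool's x, y, z in m, then the turn about the tool's z in rad. A call has 1 to 8 rows; each row is the pose to reach, as a shift and turn from the pose commanded when the call began, along the tool's axes at that moment; what a row does not reach only later rows make up. A row lasts 1/10 s, in which the tool goes at most 50 mm and 8.59 degrees, less where a joint would pass 70% of its speed; a pose out of reach is approached as far as the arm can. A call with a gripper value outside its range is refused whole. OPENING is the opening in per cent of the stroke, from 0 (shut) to 100 (fully open), set as the call begins (- or left out, the last holds). The fingers move at their own pace and stop on an object; the grip force is fixed at half the most. Time passes only in rows, so rows that repeat a pose let the fingers close. It gives the time, the measured TCP pose, the force, the opening and the grip force at its end, in the units of the state.
- arm.get_state(): the state, without advancing time (a new reading comes with each control period).
- read_camera(name): name is "scene" or "top"; returns (picture, depth): 420x560x3 uint8, red, green, blue; 420x560 float32, m along the optical axis (not along the pixel's ray), 0 where there is no reading.
- camera_params(name): a dict with "K" (3x3 intrinsics, pixels), "rvec" (rotation vector, rad) and "tvec" (3), from world to camera coordinates, as OpenCV has them. Camera axes: x right, y down, z forward; pixel columns grow to the right and rows downward; lengths in m; the calibration is good to about 2 mm. A picture is of the moment at which its call begins. camera_params takes no time and is no camera call.
- arm.finish_job(): hands the job in; it is judged then, once.
The state is a dict: "t": time; "q": joint angles; "joint_vel": joint speeds; "joint_efforts": joint torques, N m; "eef_pos": TCP position; "tool_rot": TCP orientation; "wrist_force": force on the tool from outside, world axes, zero at the start; "torque": the same for the moment, N m; "opening": finger opening in m; "gripper_force": force on a finger pad.
Only numpy, scipy, OpenCV 4.12 (cv2) and the standard library are available. Lean on these libraries where they do the work, as an engineer would, in place of code of your own. Each camera call takes 0.05 s, during which the arm holds its last target. There are 200 camera calls.

## Working session

There is one attempt and no reset: what is moved stays moved. The work goes in short steps, Python scripts to look and compute and a shell command to move; the robot and the scene stay as the last step left them, time stands still between calls to the robot, and variables do not carry over. Pictures are saved under pics/ and viewed, at most 10 in all, crops included, and the job is handed in when it is done.

```bash
mkdir -p pics; cat > h.py <<'E'
import numpy as np, cv2
from bench import arm, read_camera, camera_params
def cam(n):
    p=camera_params(n); R=cv2.Rodrigues(np.array(p["rvec"],float))[0]; return np.array(p["K"]),R,np.array(p["tvec"],float).ravel()
def cloud(n,d):
    K,R,t=cam(n); v,u=np.mgrid[:d.shape[0],:d.shape[1]]
    P=np.stack([(u-K[0,2])/K[0,0]*d,(v-K[1,2])/K[1,1]*d,d],-1)
    return (P-t)@R
E
python3 - <<'E'
from h import *
ims=[]
for n in("scene","top"):
    p,d=read_camera(n); np.savez(f"pics/{n}0.npz",p=p,d=d); cv2.imwrite(f"pics/{n}0.png",p[:,:,::-1]); K,R,t=cam(n); print(n,-R.T@t,R[2],(d>0).mean())
s=arm.get_state(); print(s["t"],s["eef_pos"],s["tool_rot"],s["opening"],arm.tip_reach)
E
```

```text
scene [ 1.40384877 -0.38374494  1.06585843] [-0.63828258  0.34954988 -0.68586459] 0.9960756802721088
top [0.29388583 0.08799793 1.11529492] [ 0.22614529  0.02489365 -0.97377544] 0.9960034013605442
0.1 [0.143486   0.63329536 0.23662747] [[-9.75286048e-01  2.20945491e-01 -4.63048272e-04]
 [ 2.20945974e-01  9.75283564e-01 -2.20127785e-03]
 [-3.47590472e-05 -2.24918423e-03 -9.99997470e-01]] 0.09289902305061748 0.019
```

View pics/scene0.png

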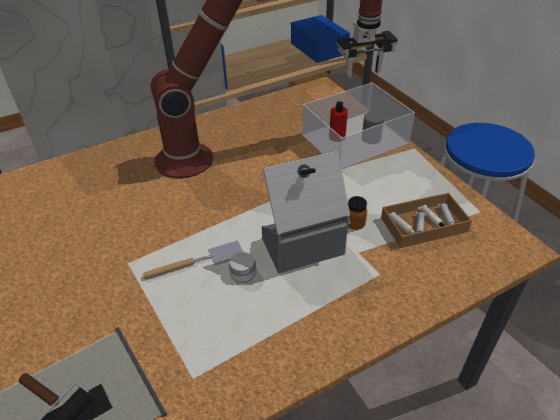

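View pics/top0.png

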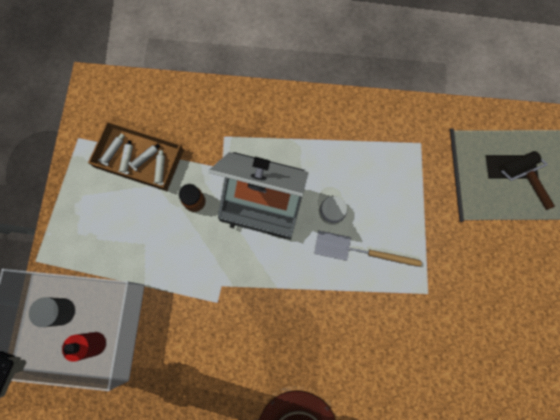

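The scene view, taken from behind, shows the cover's outer face at about (270,165)–(348,225) with the stud at (305,171). The jar is at (357,213), the tin at (242,266), the knife at (200,262) and the tray at (425,220). The top view shows the box at about (262,200), with the jar to its left and the tin to its right. Next I'll fit the panel from the depth data.

```bash
cat > m.py <<'E'
from h import *
def measure(d,n="scene",zmin=0.158):
    P=cloud(n,d); m=(d>0)
    if n=="scene":
        w=np.zeros_like(m); w[140:280,245:362]=1
    X=P[m&w]; X=X[(X[:,2]>zmin)&(X[:,2]<0.36)&(np.abs(X[:,0]-.55)<.25)]
    rng=np.random.default_rng(0); best=None
    for _ in range(300):
        a,b,c=X[rng.choice(len(X),3,False)]; nn=np.cross(b-a,c-a); l=np.linalg.norm(nn)
        if l<1e-5: continue
        nn/=l; k=np.abs((X-a)@nn)<.003
        if best is None or k.sum()>best.sum(): best=k
    I=X[best]; c=I.mean(0); nn=np.linalg.svd(I-c,full_matrices=False)[2][2]; nn*=np.sign(nn[2])
    return X,I,c,nn
E
python3 - <<'E'
from m import *
d=np.load("pics/scene0.npz")["d"]
X,I,c,n=measure(d)
print(len(X),len(I),"c",c,"n",n)
# hinge dir horizontal in plane
y=np.cross([0,0,1],n); y[2]=0; y/=np.linalg.norm(y); x=np.array([y[1],-y[0],0])  # box x
print("y",y,"x",x,"elev tilt",np.degrees(np.arctan2(n@x,n[2])))
s=np.cross(y,n)  # in-plane
a=(I-c)@y; b=(I-c)@s
print("y ext",np.percentile(a,[0.5,99.5]),"s ext",np.percentile(b,[.5,99.5]),"z",np.percentile(I[:,2],[.5,99.5]))
ctr=c+y*np.mean(np.percentile(a,[.5,99.5]))
print("centre",ctr)
for q in (.5,99.5): print("edge",c+s*np.percentile(b,q)+y*np.mean(np.percentile(a,[.5,99.5])))
h=(X-c)@n; k=h>.015; print("stud pts",k.sum(),X[k].mean(0),np.percentile(h[k],[50,95]))
print("stud a,b",((X[k]-c)@y).mean(),((X[k]-c)@s).mean())
E
```

```text
5157 3915 c [0.5855361  0.13693981 0.2280443 ] n [ 0.81146218 -0.13848751  0.56775905]
y [0.16823177 0.98574747 0.        ] x [ 0.98574747 -0.16823177  0.        ] elev tilt 55.405894962320524
y ext [-0.09737897  0.10090121] s ext [-0.08561574  0.084675  ] z [0.15879633 0.29855565]
centre [0.58583238 0.13867582 0.2280443 ]
edge [0.53791607 0.14685342 0.29852273]
edge [0.63322219 0.13058808 0.15834028]
stud pts 82 [0.58394955 0.13730137 0.29625625] [0.03989467 0.04573589]
stud a,b 8.949510852041642e-05 -0.05707419930551431
```

```bash
cat > g.py <<'E'
from h import *
H=np.array([.6267,.1317,.1538]); X=np.array([.9857,-.168,0]); Y=np.array([.168,.9857,0]); Z=np.array([0,0,1.])
S=arm.get_state(); R=np.array(S["tool_rot"]); p=np.array(S["eef_pos"])
def w(u,v,tip): return H+u*X+v*Y+Z*(tip+.019)   # TCP for fingertip at hinge-relative u,v,tip
def sh(t): return (R.T@(np.array(t)-p)).round(4).tolist()
def turn(ax=X):
    a=R.T@ax; return round(float(np.arctan2(-a[0],a[1])),3)
def where():
    e=p-H; print("t",S["t"],"u,v,tip",(e@X).round(4),(e@Y).round(4),round(e[2]-.019,4),"F",np.round(S["wrist_force"],1),"open",round(S["opening"],4),"q",np.round(S["q"],2),"turn to X",turn())
E
python3 -c "
from g import *
where(); print(sh(w(-.062,.06,.18)))"
```

```text
t 0.1 u,v,tip -0.5606 0.4132 0.0638 F [-0.2  0.6 -0.1] open 0.0929 q [-1.37  0.62 -0.01  1.42  0.01  1.1  -0.04] turn to X 1.517
[-0.517, -0.3261, -0.1154]
```

```bash
python3 -m handwheel '[[[0,0,-0.045],0],[[-0.03,-0.02,-0.08],0.1],[[-0.07,-0.045,-0.1],0.23],[[-0.11,-0.07,-0.115],0.36],[[-0.15,-0.095,-0.115],0.5],[[-0.19,-0.12,-0.115],0.64],[[-0.23,-0.145,-0.115],0.77],[[-0.27,-0.17,-0.115],0.9]]' 0; python3 -c "
from g import *
where(); print(sh(w(-.062,.06,.18)))"
```

```text
t: 0.9
eef_pos: [0.3702, 0.4067, 0.3524]
tool_rot: [[-0.429, 0.904, -0.001], [0.904, 0.429, -0.0], [-0.0, -0.001, -1.0]]
wrist_force: [0.5, 0.1, -0.5]
opening: 0.0335
gripper_force: 0.0
t 0.9 u,v,tip -0.299 0.228 0.1796 F [ 0.5  0.1 -0.5] open 0.0335 q [-1.05  0.37  0.26  1.53 -0.1   1.25 -0.33] turn to X 0.612
[-0.2737, 0.0976, -0.0004]
```

```bash
python3 -m handwheel '[[[-0.04,0.014,0],0.12],[[-0.08,0.028,0],0.24],[[-0.12,0.042,0],0.36],[[-0.16,0.056,0],0.48],[[-0.2,0.07,0],0.61],[[-0.24,0.084,0],0.61],[[-0.274,0.097,0],0.61],[[-0.274,0.097,0],0.61]]' 0; python3 -c "
from g import *
where(); print(sh(w(-.062,.06,.135)))
for f in (50,40,30,20,10,0,-10,-20,-30,-35,-38):
    f_=np.radians(f); k=(f+35)/90
    r=.148; 
    u=-r*np.cos(f_)+.008*np.sin(f_)+.0175*np.clip(f/20,-1,1); z=r*np.sin(f_)+.008*np.cos(f_)-abs(.0175*np.clip(f/20,-1,1)-np.sign(f)*.0175)*np.tan(-abs(f_))*0
    print(f,sh(w(u,.06,z)))"
```

```text
t: 1.7
eef_pos: [0.5784, 0.1967, 0.3518]
tool_rot: [[0.172, 0.985, 0.001], [0.985, -0.172, -0.005], [-0.005, 0.002, -1.0]]
wrist_force: [-0.9, -0.2, -0.0]
opening: 0.0005
gripper_force: 0.0
t 1.7 u,v,tip -0.0585 0.056 0.179 F [-0.9 -0.2 -0. ] open 0.0005 q [-0.64  0.5   0.46  1.36 -0.22  1.33 -0.34] turn to X -0.004
[0.0042, -0.0036, 0.044]
50 [0.0042, -0.0131, 0.0604]
40 [0.0043, -0.0324, 0.0776]
30 [0.0043, -0.0484, 0.0979]
20 [0.0044, -0.0606, 0.1207]
10 [0.0045, -0.0774, 0.1452]
0 [0.0045, -0.0898, 0.1708]
-10 [0.0047, -0.0978, 0.1966]
-20 [0.0048, -0.1012, 0.2219]
-30 [0.0049, -0.0916, 0.2459]
-35 [0.005, -0.0853, 0.2571]
-38 [0.0051, -0.081, 0.2636]
```

```bash
python3 -m handwheel '[[[0.004,-0.004,0.03],0],[[0.004,-0.008,0.05],0],[[0.004,-0.014,0.06],0],[[0.004,-0.022,0.068],0],[[0.004,-0.032,0.078],0],[[0.004,-0.04,0.087],0],[[0.004,-0.048,0.098],0],[[0.004,-0.055,0.109],0]]'; python3 -c "
from g import *
where()
p_,d=read_camera('scene'); cv2.imwrite('pics/s1.png',p_[100:300,200:420,::-1])"
```

```text
t: 2.5
eef_pos: [0.5213, 0.2174, 0.244]
tool_rot: [[0.16, 0.987, 0.001], [0.987, -0.16, 0.001], [0.001, 0.001, -1.0]]
wrist_force: [0.3, -1.3, 3.2]
opening: 0.0006
gripper_force: 1.3
t 2.5 u,v,tip -0.1183 0.0668 0.0712 F [ 0.3 -1.3  3.2] open 0.0006 q [-0.71  0.5   0.43  1.68 -0.24  1.01 -0.36] turn to X 0.008
```

View pics/s1.png

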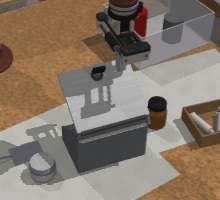

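```bash
python3 -m handwheel '[[[-0.002,-0.009,0.014],0],[[-0.004,-0.017,0.028],0],[[-0.004,-0.024,0.041],0],[[-0.004,-0.031,0.054],0],[[-0.004,-0.036,0.066],0],[[-0.004,-0.039,0.078],0],[[-0.004,-0.04,0.09],0],[[-0.004,-0.04,0.1],0]]'; python3 -c "
from g import *
where()"; python3 -m handwheel '[[[0,0.001,0.008],0],[[0,0.002,0.016],0],[[0,0.003,0.023],0],[[0,0.004,0.03],0],[[0,0.005,0.037],0],[[0,0.006,0.043],0],[[0,0.006,0.047],0],[[0,0.006,0.05],0]]'; python3 -c "
from g import *
where()"
```

```text
t: 3.35
eef_pos: [0.4821, 0.2194, 0.1433]
tool_rot: [[0.161, 0.987, 0.001], [0.987, -0.161, 0.001], [0.001, 0.001, -1.0]]
wrist_force: [0.9, 0.3, 2.7]
opening: 0.0005
gripper_force: 1.0
t 3.35 u,v,tip -0.1572 0.0622 -0.0295 F [0.9 0.3 2.7] open 0.0005 q [-0.72  0.57  0.38  1.89 -0.31  0.73 -0.32] turn to X 0.007
t: 4.15
eef_pos: [0.4874, 0.2178, 0.0932]
tool_rot: [[0.161, 0.987, -0.001], [0.987, -0.161, -0.0], [-0.0, -0.001, -1.0]]
wrist_force: [0.9, -0.0, 2.2]
opening: 0.0006
gripper_force: 1.0
t 4.15 u,v,tip -0.1518 0.0614 -0.0796 F [ 0.9 -0.   2.2] open 0.0006 q [-0.68  0.65  0.34  1.92 -0.35  0.63 -0.28] turn to X 0.007
```

```bash
python3 -m handwheel '[[[0,0,0.002],0],[[0,0,0.004],0],[[0,0,0.005],0],[[0,0,0.006],0],[[0,0,0.007],0],[[0,0,0.007],0],[[0,0,0.007],0]]'; python3 -c "
from g import *
where()"
```

```text
t: 4.85
eef_pos: [0.4872, 0.218, 0.0864]
tool_rot: [[0.161, 0.987, -0.001], [0.987, -0.161, -0.0], [-0.0, -0.001, -1.0]]
wrist_force: [0.4, -0.3, 0.9]
opening: 0.0004
gripper_force: 0.1
t 4.85 u,v,tip -0.152 0.0616 -0.0864 F [ 0.4 -0.3  0.9] open 0.0004 q [-0.67  0.66  0.33  1.93 -0.35  0.61 -0.28] turn to X 0.007
```

```bash
python3 -m handwheel '[[[0,0,0.001],0],[[0,0,0.002],0],[[0,0,0.003],0],[[0,0,0.003],0]]'; python3 -m handwheel '[[[0,0,0.001],0],[[0,0,0.002],0],[[0,0,0.003],0],[[0,0,0.003],0]]' ; python3 -c "
from g import *
where()
p_,d=read_camera('scene'); cv2.imwrite('pics/s2.png',p_[120:280,220:380,::-1].repeat(3,0).repeat(3,1))
X_,I,c,n=__import__('m').measure(d,zmin=.075)
print(c,n,np.degrees(np.arctan2(n@X,n[2])),len(I))"
```

```text
t: 5.25
eef_pos: [0.4873, 0.2179, 0.0834]
tool_rot: [[0.161, 0.987, -0.001], [0.987, -0.161, -0.0], [-0.0, -0.001, -1.0]]
wrist_force: [0.7, 1.0, 0.2]
opening: 0.0006
gripper_force: 0.3
t: 5.65
eef_pos: [0.4875, 0.2179, 0.0805]
tool_rot: [[0.161, 0.987, -0.0], [0.987, -0.161, -0.0], [-0.0, -0.0, -1.0]]
wrist_force: [0.2, 0.4, 2.4]
opening: 0.0003
gripper_force: 0.4
t 5.65 u,v,tip -0.1517 0.0616 -0.0923 F [0.2 0.4 2.4] open 0.0003 q [-0.67  0.67  0.32  1.93 -0.36  0.6  -0.27] turn to X 0.007
[0.62654497 0.12978858 0.11899028] [-0.98577375  0.1659453   0.02668838] -88.47055252299965 1258
```

View pics/s2.png

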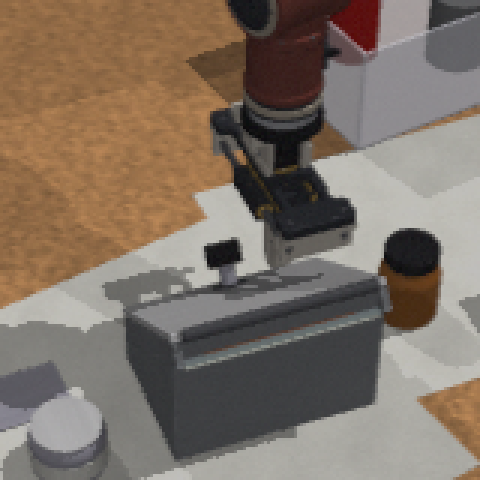

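The cover is nearly down, with the finger at about (290,255) in the crop and the stud upright at (222,262). I'll check the angle with the top camera.

```bash
cat > ang.py <<'E'
from g import *
def ang(show=None):
    p_,d=read_camera('top'); P=cloud('top',d); q=P-H; u=q@X; v=q@Y
    m=(d>0)&(u>-.13)&(u<-.015)&(v>-.09)&(v<-.03)&(q[...,2]>-.13)&(q[...,2]<.05)
    A=np.c_[u[m],v[m],np.ones(m.sum())]; z=q[...,2][m]; k=np.ones(len(z),bool)
    for _ in range(4):
        c=np.linalg.lstsq(A[k],z[k],rcond=None)[0]; r=z-A@c; k=np.abs(r)<max(.003,1.5*np.median(abs(r)))
    print("slope deg",np.degrees(np.arctan(c[0])),"cross",np.degrees(np.arctan(c[1])),"z at hinge",c[2],"(shut: 35, .0098)",k.sum(),len(z),"rms",r[k].std())
    if show: cv2.imwrite(show,p_[:,:,::-1])
    return p_,d
if __name__=="__main__": ang("pics/t1.png")
E
python3 ang.py
```

```text
slope deg 34.40791240787432 cross -0.13387396301441787 z at hinge 0.007152079848975229 (shut: 35, .0098) 1075 1276 rms 0.001514790747731952
```

```bash
python3 -m handwheel '[[[0,0,0.001],0],[[0,0,0.002],0],[[0,0,0.003],0],[[0,0,0.003],0]]'; python3 ang.py
```

```text
t: 6.15
eef_pos: [0.4878, 0.2179, 0.078]
tool_rot: [[0.161, 0.987, 0.0], [0.987, -0.161, 0.0], [0.0, 0.0, -1.0]]
wrist_force: [-0.9, 0.2, 4.5]
opening: 0.0006
gripper_force: 1.7
slope deg 34.96763596866496 cross 0.6721356982011178 z at hinge 0.0077098347731696165 (shut: 35, .0098) 1056 1279 rms 0.0015321165744434416
```

```bash
python3 -m handwheel '[[[0,0,0.001],0],[[0,0,0.002],0],[[0,0,0.003],0],[[0,0,0.003],0]]'; python3 ang.py;python3 -m handwheel '[[[0,0,0.001],0],[[0,0,0.002],0],[[0,0,0.003],0],[[0,0,0.003],0]]'; python3 ang.py
```

```text
t: 6.6
eef_pos: [0.488, 0.2179, 0.0774]
tool_rot: [[0.162, 0.987, 0.001], [0.987, -0.162, 0.002], [0.002, 0.0, -1.0]]
wrist_force: [-4.8, -1.4, 21.6]
opening: 0.0008
gripper_force: 9.5
slope deg 34.926052940270374 cross 0.16447968496418913 z at hinge 0.007210294952984978 (shut: 35, .0098) 1061 1273 rms 0.001536552973031009
t: 7.05
eef_pos: [0.4881, 0.2179, 0.077]
tool_rot: [[0.162, 0.987, 0.001], [0.987, -0.162, 0.004], [0.004, 0.001, -1.0]]
wrist_force: [-10.0, -2.9, 40.7]
opening: 0.0011
gripper_force: 17.4
slope deg 35.03147091683852 cross 0.24023269641750192 z at hinge 0.007500850102669114 (shut: 35, .0098) 1050 1283 rms 0.0014635920974515179
```

```bash
python3 -m handwheel '[[[0,0,-0.03],0],[[0,0,-0.07],0],[[0,0,-0.11],0],[[0.05,0,-0.12],0],[[0.1,0,-0.12],0],[[0.12,0,-0.12],0],[[0.12,0,-0.12],0]]' 40; python3 - <<'E'
from ang import *
where()
p_,d=ang("pics/t2.png")
P=cloud('top',d)-H; u=P@X; v=P@Y; z=P[...,2]
hh=(z-.0075-.7*u)*np.cos(np.radians(35))
m=(d>0)&(hh>.033)&(hh<.055)&(u>-.19)&(u<-.09)&(abs(v)<.04)
print("wing",m.sum(),[ (np.percentile(a[m],[2,98]).round(4),a[m].mean().round(4)) for a in(u,v,z,hh)])
a=np.polyfit(v[m],u[m],1); print("bar slope",a)
ps,ds=read_camera('scene')
Q=cloud('scene',ds)-H; u=Q@X; v=Q@Y; z=Q[...,2]; hh=(z-.0075-.7*u)*np.cos(np.radians(35))
m2=(ds>0)&(hh>.022)&(hh<.055)&(u>-.19)&(u<-.09)&(abs(v)<.04)
print("wing scene",m2.sum(),[ (np.percentile(a[m2],[2,98]).round(4),a[m2].mean().round(4)) for a in(u,v,z,hh)])
cv2.imwrite("pics/c2.png",np.hstack([cv2.resize(p_[120:260,190:330],None,fx=2.8,fy=2.8),cv2.resize(ps[140:280,240:380],None,fx=2.8,fy=2.8)])[:,:,::-1])
E
```

```text
t: 7.8
eef_pos: [0.5056, 0.3413, 0.1904]
tool_rot: [[0.154, 0.988, -0.001], [0.988, -0.154, 0.002], [0.002, -0.002, -1.0]]
wrist_force: [-0.0, -0.6, -0.9]
opening: 0.0374
gripper_force: 0.0
t 7.8 u,v,tip -0.1546 0.1862 0.0176 F [-0.  -0.6 -0.9] open 0.0374 q [-0.87  0.63  0.41  1.62 -0.29  0.96 -0.52] turn to X 0.014
slope deg 35.0940130980914 cross 0.27191875249729314 z at hinge 0.007702893698464324 (shut: 35, .0098) 1064 1272 rms 0.0015229727844312353
wing 68 [(array([-0.1455, -0.1338]), np.float64(-0.1402)), (array([-0.0172,  0.0145]), np.float64(-0.0016)), (array([-0.0456, -0.0379]), np.float64(-0.0415)), (array([0.0335, 0.0442]), np.float64(0.0402))]
bar slope [ 0.0241518  -0.14012701]
wing scene 98 [(array([-0.144 , -0.1269]), np.float64(-0.135)), (array([-0.0165,  0.0154]), np.float64(-0.0007)), (array([-0.0567, -0.0363]), np.float64(-0.0461)), (array([0.0227, 0.0442]), np.float64(0.0335))]
```

View pics/c2.png

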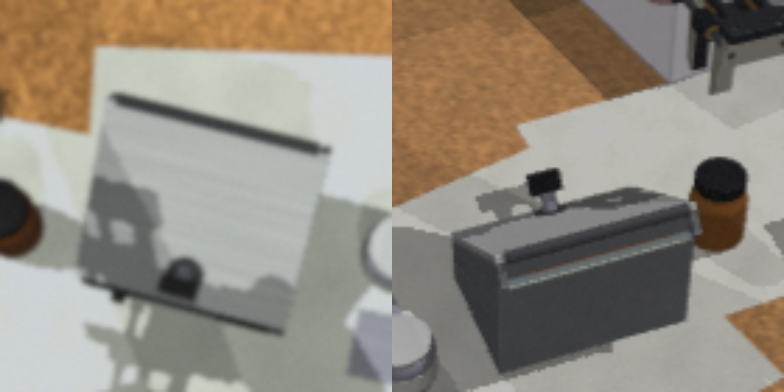

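The cover reads 35° in the top view, so it's shut. The wing stands at about (183,275) in the left crop and (545,182) in the right one. Now I'll move over it.

```bash
python3 -c "
from g import *
print(sh(w(-.1375,-.001,.0)),turn())"
```

```text
[-0.1816, 0.0139, 0.0184] 0.007
```

```bash
python3 -m handwheel '[[[-0.045,0.004,0],0],[[-0.09,0.008,0],0],[[-0.135,0.012,0],0],[[-0.18,0.014,0.01],0],[[-0.182,0.014,0.018],0],[[-0.182,0.014,0.018],0],[[-0.182,0.014,0.018],0]]' 40; python3 -c "
from g import *
where()
print(sh(w(-.1375,-.001,-.056)),turn())"
```

```text
t: 8.6
eef_pos: [0.4913, 0.1546, 0.1736]
tool_rot: [[0.161, 0.987, -0.0], [0.987, -0.161, 0.0], [0.0, -0.0, -1.0]]
wrist_force: [1.6, 0.7, 0.4]
opening: 0.0377
gripper_force: 0.0
t 8.6 u,v,tip -0.1373 -0.0001 0.0008 F [1.6 0.7 0.4] open 0.0377 q [-0.62  0.51  0.41  1.9  -0.28  0.78 -0.22] turn to X 0.007
[-0.0009, -0.0002, 0.0568] 0.007
```

```bash
python3 -m handwheel '[[[-0.001,0,0.02],0],[[-0.001,0,0.035],0],[[-0.001,0,0.045],0],[[-0.001,0,0.053],0],[[-0.001,0,0.057],0],[[-0.001,0,0.057],0]]' 40; python3 -c "
from g import *
where()
p_,d=read_camera('scene'); q,_=read_camera('top')
cv2.imwrite('pics/c3.png',np.hstack([cv2.resize(q[120:260,190:330],None,fx=2.8,fy=2.8),cv2.resize(p_[140:280,240:380],None,fx=2.8,fy=2.8)])[:,:,::-1])"
```

```text
t: 9.2
eef_pos: [0.4913, 0.1537, 0.1164]
tool_rot: [[0.161, 0.987, -0.0], [0.987, -0.161, -0.0], [-0.0, -0.0, -1.0]]
wrist_force: [-0.3, -0.2, 0.9]
opening: 0.0371
gripper_force: 0.0
t 9.2 u,v,tip -0.1372 -0.0011 -0.0564 F [-0.3 -0.2  0.9] open 0.0371 q [-0.58  0.6   0.36  1.96 -0.33  0.65 -0.18] turn to X 0.007
```

View pics/c3.png

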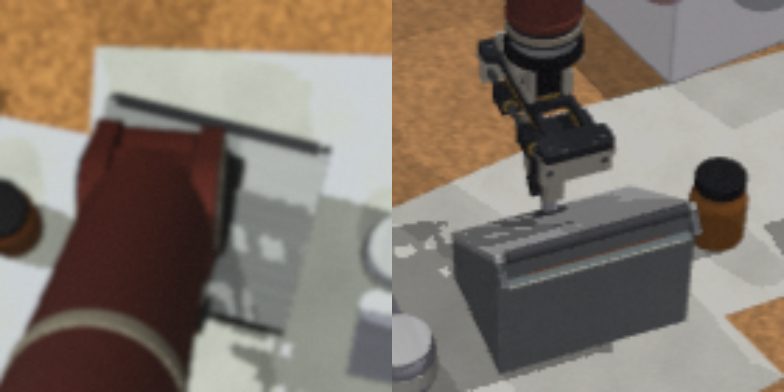

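In the right crop the finger stands at the wing, around (550,195), with no contact force. I'll close on it.

```bash
python3 -m handwheel '[[[0,0,0],0],[[0,0,0],0],[[0,0,0],0],[[0,0,0],0],[[0,0,0],0]]' 0
```

```text
t: 9.8
eef_pos: [0.4923, 0.1533, 0.1174]
tool_rot: [[0.162, 0.987, 0.002], [0.987, -0.162, 0.0], [0.001, 0.002, -1.0]]
wrist_force: [1.0, -1.7, 7.6]
opening: 0.0189
gripper_force: 31.1
```

```bash
python3 -m handwheel '[[[0,0.0015,0.002],0],[[0,0.003,0.004],0],[[0,0.0045,0.006],0],[[0,0.006,0.008],0],[[0,0.007,0.01],0],[[0,0.007,0.01],0]]' 0; python3 -c "
from g import *
where()"
```

```text
t: 10.4
eef_pos: [0.4969, 0.1529, 0.1104]
tool_rot: [[0.161, 0.987, -0.003], [0.987, -0.161, 0.003], [0.003, -0.003, -1.0]]
wrist_force: [-8.4, -1.5, 31.6]
opening: 0.0167
gripper_force: 33.4
t 10.4 u,v,tip -0.1315 -0.0009 -0.0624 F [-8.4 -1.5 31.6] open 0.0167 q [-0.57  0.61  0.35  1.95 -0.34  0.64 -0.16] turn to X 0.007
```

```bash
cat > wing.py <<'E'
from g import *
where()
p_,d=read_camera('scene')
Q=cloud('scene',d)-H; u=Q@X; v=Q@Y; z=Q[...,2]; hh=(z-.0077-.7*u)*np.cos(np.radians(35))
m=(d>0)&(hh>.012)&(hh<.06)&(u>-.17)&(u<-.09)&(abs(v)<.03)&(p_.max(-1)<50)
for lo,hi in((-.022,-.009),(-.009,.009),(.009,.022)):
    k=m&(v>lo)&(v<hi); 
    if k.sum(): print(lo,k.sum(),"h",np.percentile(hh[k],[0,10,50,90,100]).round(4),"u",u[k].mean().round(4),"v",v[k].min().round(4),v[k].max().round(4))
cv2.imwrite('pics/w%.1f.png'%S["t"],cv2.resize(p_[170:240,270:340],None,fx=7,fy=7,interpolation=0)[:,:,::-1])
E
python3 wing.py; ls pics
```

```text
t 10.4 u,v,tip -0.1315 -0.0009 -0.0624 F [-8.4 -1.5 31.6] open 0.0167 q [-0.57  0.61  0.35  1.95 -0.34  0.64 -0.16] turn to X 0.007
-0.022 24 h [0.0147 0.0162 0.0249 0.0329 0.0334] u -0.1299 v -0.0172 -0.0091
-0.009 13 h [0.0328 0.0339 0.0414 0.0483 0.0514] u -0.1412 v -0.0089 -0.0046
c2.png
c3.png
s1.png
s2.png
scene0.npz
scene0.png
t1.png
t2.png
top0.npz
top0.png
w10.4.png
```

```bash
python3 -m handwheel '[[[0,0,-0.001],0.08],[[0,0,-0.001],0.2],[[0,0,-0.001],0.32]]' 0; python3 wing.py
```

```text
t: 10.75
eef_pos: [0.4969, 0.1535, 0.1105]
tool_rot: [[0.467, 0.884, -0.002], [0.884, -0.467, 0.004], [0.003, -0.004, -1.0]]
wrist_force: [-7.6, 0.5, 24.5]
opening: 0.0166
gripper_force: 34.0
t 10.75 u,v,tip -0.1316 -0.0003 -0.0623 F [-7.6  0.5 24.5] open 0.0166 q [-0.63  0.63  0.44  1.95 -0.43  0.66 -0.4 ] turn to X -0.317
-0.022 8 h [0.0158 0.0158 0.0191 0.0232 0.0236] u -0.1283 v -0.0171 -0.012
-0.009 2 h [0.0162 0.0165 0.0175 0.0185 0.0187] u -0.1207 v 0.0077 0.0087
0.009 3 h [0.0157 0.0161 0.0177 0.0201 0.0207] u -0.1226 v 0.0102 0.0121
```

```bash
python3 -m handwheel '[[[0,0,0],0.12],[[0,0,0],0.24],[[0,0,0],0.36],[[0,0,0],0.4]]' 0; python3 wing.py; python3 -c "
from g import *
print(S['torque'])"
```

```text
t: 11.2
eef_pos: [0.4971, 0.1538, 0.1103]
tool_rot: [[0.773, 0.634, -0.002], [0.634, -0.773, 0.004], [0.001, -0.005, -1.0]]
wrist_force: [-7.0, 1.5, 23.8]
opening: 0.0151
gripper_force: 33.8
t 11.2 u,v,tip -0.1314 0.0 -0.0625 F [-7.   1.5 23.8] open 0.0151 q [-0.7   0.65  0.56  1.95 -0.53  0.69 -0.69] turn to X -0.715
-0.022 1 h [0.013 0.013 0.013 0.013 0.013] u -0.1331 v -0.0112 -0.0112
-0.009 17 h [0.0133 0.0137 0.0198 0.0297 0.0334] u -0.1215 v 0.0012 0.0085
0.009 2 h [0.0161 0.0175 0.0231 0.0286 0.03  ] u -0.1218 v 0.0095 0.0106
[ 0.11771011  1.24387836 -0.10043847]
```

```bash
ls pics | grep w1
```

```text
w10.4.png
w10.8.png
w11.2.png
```

```bash
python3 -m handwheel '[[[0,0,0],0.12],[[0,0,0],0.24],[[0,0,0],0.36],[[0,0,0],0.48],[[0,0,0],0.6],[[0,0,0],0.72],[[0,0,0],0.84],[[0,0,0],0.86]]' 0; python3 wing.py
```

```text
t: 12.05
eef_pos: [0.4977, 0.1538, 0.1091]
tool_rot: [[0.985, -0.172, -0.001], [-0.172, -0.985, 0.004], [-0.002, -0.003, -1.0]]
wrist_force: [-2.8, 1.1, 14.1]
opening: 0.0094
gripper_force: 30.0
t 12.05 u,v,tip -0.1309 0.0002 -0.0637 F [-2.8  1.1 14.1] open 0.0094 q [-0.84  0.73  0.8   1.95 -0.74  0.79 -1.34] turn to X -1.575
-0.009 33 h [0.0123 0.0158 0.0275 0.049  0.0577] u -0.1228 v -0.0054 0.0069
```

```bash
python3 -m handwheel '[[[0,0,0],0],[[0,0,0],0],[[0,0,0],0],[[0,0,0],0]]' 35; python3 -m handwheel '[[[0,0,-0.02],0],[[0,0,-0.05],0],[[0,0,-0.09],0],[[0,0.04,-0.12],0],[[0,0.09,-0.12],0],[[0,0.13,-0.12],0],[[0,0.13,-0.12],0],[[0,0.13,-0.12],0]]'; python3 - <<'E'
from ang import *
where()
p_,d=ang()
ps,ds=read_camera('scene')
for n,dd in(('top',d),('scene',ds)):
    Q=cloud(n,dd)-H; u=Q@X; v=Q@Y; z=Q[...,2]; hh=(z-.0077-.7*u)*np.cos(np.radians(35))
    m=(dd>0)&(hh>.028)&(hh<.06)&(u>-.19)&(u<-.08)&(abs(v)<.04)
    print(n,m.sum(),[np.percentile(a[m],[2,50,98]).round(4) for a in(u,v,hh)], np.polyfit(u[m],v[m],1))
cv2.imwrite("pics/c4.png",np.hstack([cv2.resize(p_[120:260,190:330],None,fx=2.8,fy=2.8),cv2.resize(ps[140:280,240:380],None,fx=2.8,fy=2.8)])[:,:,::-1])
E
```

```text
t: 12.5
eef_pos: [0.4974, 0.1527, 0.1071]
tool_rot: [[0.985, -0.17, -0.002], [-0.17, -0.985, 0.0], [-0.002, 0.0, -1.0]]
wrist_force: [-0.1, 0.0, -0.4]
opening: 0.0319
gripper_force: 0.0
t: 13.3
eef_pos: [0.4757, 0.0238, 0.2276]
tool_rot: [[0.985, -0.173, -0.001], [-0.173, -0.985, 0.001], [-0.001, -0.001, -1.0]]
wrist_force: [0.5, 0.2, -0.6]
opening: 0.0327
gripper_force: 0.0
t 13.3 u,v,tip -0.1307 -0.1317 0.0548 F [ 0.5  0.2 -0.6] open 0.0327 q [-0.74  0.51  0.97  1.94 -0.51  0.96 -1.27] turn to X -1.576
slope deg 34.53255831813792 cross -0.6341539251204317 z at hinge 0.00653173796944826 (shut: 35, .0098) 140 175 rms 0.0015243830216463206
top 64 [array([-0.1548, -0.1395, -0.1224]), array([-0.006 , -0.0014,  0.0039]), array([0.0302, 0.042 , 0.0453])] [-0.00682318 -0.00233526]
scene 41 [array([-0.1536, -0.1312, -0.121 ]), array([-0.0059, -0.003 ,  0.0055]), array([0.0287, 0.0366, 0.0441])] [0.08292119 0.0094417 ]
```

View pics/c4.png

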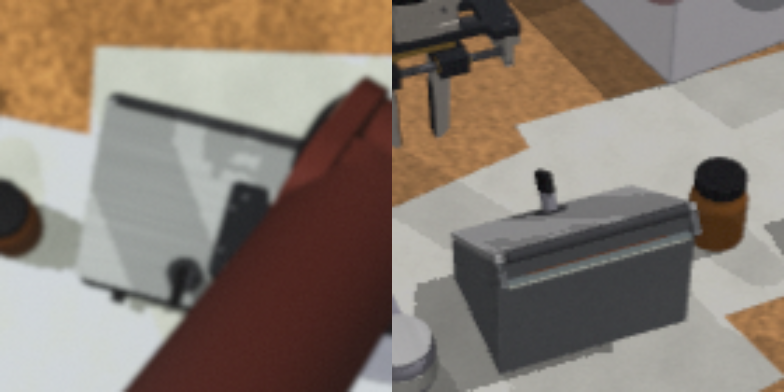

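The bar now points up and down the slope, at about (185,285) in the left crop. Its top is back to 42–44 mm out, so the stud has sprung out locked. The cover is shut and the gripper is clear.

```bash
python3 -c "
from bench import arm
print(arm.finish_job())"
```

```text
the job is handed in; nothing more can be done
None
```

I folded the cover shut without a slam, pushed the stud in, turned it a quarter turn clockwise and let it spring back out. The final camera check shows it locked, with the gripper clear. I handed the job in at about 13 s on the robot's clock, and no verdict was returned.

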